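# Fish the calibration plug out from under the wire rack

## Robot

A 6-joint arm with a two-finger parallel gripper is mounted at the origin on the work surface; the furniture and walls round the work are solid. World frame = base frame: x ahead of the robot, y to its left, z up, the work surface at z = 0. Lengths are in m, angles in rad, forces in N, time in s.
With the tool pointing down it reaches from about 0.25 to 0.85 m from the base axis. Payload 12.5 kg.
Tool frame: the origin (TCP) lies between the finger pads; the fingertips stand 11 mm ahead of it and the grasp point (between the pads) lies 8 mm behind it; z points along the fingers, y is the line along which they close (so a half turn about z gives the same grasp; the last joint's range is limited). The gripper opens to 93 mm and grips with 3 to 60 N. Pads are 15 mm wide; open, the fingers measure 128 mm over their backs; the gripper's body (75 mm by 188 mm) begins 65 mm behind the grasp point.
Start: joints at [1.029, 0.351, 1.652, -0, 1.139, -0.085], TCP at [0.243, 0.494, 0.23] pointing down, gripper open.
Joint ranges: [-2.75, 2.75], [-0.79, 2.1], [0.01, 2.65], [-1.57, 4.71], [0.07, 3.14], [-2.87, 2.87]. Speed limits (rad/s): [2.22, 2.22, 2.79, 3.14, 3.14, 3.14].

## Interface

Orientations are given as [roll, pitch, yaw] about the fixed x, y, z axes, in that order (R = Rz(yaw) Ry(pitch) Rx(roll)).
In Python, from bench import bot, vision gives the robot as it stands.
- The arm moves only by the shell command python3 -m creep 'ROWS' [FORCE]. ROWS is a JSON object of lists of equal length, an entry for each row: "twist": the turn, a rotation vector about the tool's x, y, z in degrees, a list of three; "dp": the shift along the tool's x, y, z in cm, a list of three; "claw": the finger opening in cm, from 0 to 9.3. In form: {"twist": [[rx, ry, rz], ...], "dp": [[tx, ty, tz], ...], "claw": [claw, ...]}. A call has 1 to 10 rows; each row shifts and turns the commanded pose from where the row before left it, along the tool's axes as they then stand; what a row does not reach is not made up. A row lasts 1/10 s, in which the tool goes at most 50 mm and 8.59 degrees, less where a joint would pass 70% of its speed; a pose out of reach is approached as far as the arm can. A call is refused whole if a number of a shift passes 5 or a number of a turn 8.59, either way. A call with a gripper value outside its range is refused whole. The fingers move at their own pace and stop on an object; FORCE is the grip in N (left out, the last holds). Time passes only in rows, so rows that do not move let the fingers close. It gives the time, the measured TCP pose, the force, the opening and the grip force at its end, in the units of the state.
- bot.get_state(): the state, without advancing time (a new reading comes with each control period).
- vision.get_image(name): name is "scene" or "top" or "wrist"; returns (picture, depth): 400x640x3 uint8, blue, green, red; 400x640 float32, m along the optical axis (not along the pixel's ray), 0 where there is no reading.
- vision.camera_params(name): a dict with "K" (3x3 intrinsics, pixels), "camera_from_world" (4x4, takes a point from world to camera coordinates). Camera axes: x right, y down, z forward; pixel columns grow to the right and rows downward; lengths in m; the calibration is good to about 2 mm. A picture is of the moment at which its call begins: read the wrist's pose just before it. camera_params takes no time and is no camera call; for the wrist camera it gives the pose at the moment of the call.
- bot.job_done(): hands the job in; it is judged then, once.
The state is a dict: "time": time; "joint_positions": joint angles; "joint_vel": joint speeds; "tau": joint torques, N m; "tool_pos": TCP position; "orientation": TCP orientation; "wrist_force": force on the tool from outside, world axes, zero at the start; "torque": the same for the moment, N m; "opening": opening from 0.0 (shut) to 1.0 (fully open); "grasp_force": force on a finger pad.
Only numpy, scipy, OpenCV 4.12 (cv2) and the standard library are available. Lean on these libraries where they do the work, as an engineer would, in place of code of your own. Each camera call takes 0.05 s, during which the arm holds its last target. There are 200 camera calls.

## Task

The brass calibration plug has ended up under the low wire rack: take the hooked reach tool by its handle, slide its blade under the rack from the front, sweep the hook in behind the plug and drag it out onto the bench until it is well clear of the rack's front edge. Leave the tool standing upright on the bench just in front of the rack, no longer under it. Do not touch the plug with the gripper, and leave the grey connector under the rack where it is.

Things in the scene. Friction and masses are not known exactly. Their poses are not given: they have to be found in the camera images.
- rack: Low steel wire rack fixed to the bench, 160 deep (x) by 320 wide (y), deck top 62 high, 52 free below. Origin on the bench under its middle; +x away from the robot, +y left; front edge at x = -80 mm. Open on all sides but for 14 mm legs at the corners (x +-76, y +-154); one sees through the wires. A tin and a block (24 and 28 mm tall) stand on the deck's rear half.
- reach_tool: Loose hooked tool of sheet steel, 0.3 kg, standing on the bench. Origin on its underside below the handle: an upright black bar 30 (x) by 16 (y), from 5 to 105 mm high; grip it across the 16 mm, 75 to 95 mm up. Foot plate 60 x 60 x 5 under it (x -35 to 25, y +-30). Flat blade, 18 wide, 5 thick, along +x from the foot to x = 137, where the hook turns off towards +y (see point hook).
- hook (a point): Point on the reach tool: at the foot of the hook's inner face, at x = 132, y = 26, z = 5 mm in the tool's frame; axes as the tool's. The hook is an upright flange at the blade's tip, 22 tall, 5 thick (x 132 to 137), from y = -9 to +43 mm; its inner face looks back to the handle.
- test_plug: Brass calibration plug, 0.05 kg, standing on the bench under the rack: a round base 22 in diameter and 20 tall with a thinner stem on it, 32 tall in all. Origin at the centre of its underside. It stands 3 to 8 cm behind the rack's front edge, in the left or the right half of the rack.
- connector: Grey sealed connector: an upright cylinder 26 in diameter and 32 tall with small ribs, also standing under the rack, in the other half, at least 10 cm to one side of the plug. Origin at the centre of its underside. To be left alone.

How it is judged:
On the way:
1. the hook end of the reach tool is under the rack and behind the plug, with the plug in the crook of the hook (x of hook in the frame of rack above -0.08 m and x of test_plug in the frame of reach_tool between 0.06 and 0.13 m and y of test_plug in the frame of reach_tool between 0 and 0.05 m and height (world z) of reach_tool below 0.03 m), for 0.1 s.
At the end, for the whole second after the job is handed in: Plug at rest on the bench, its centre 15 to 190 mm in front of the rack's front edge and within 200 mm of the rack's middle line. Reach tool standing at rest on the bench, within 10 degrees of upright, its hook point at least 5 mm in front of that edge (at most 270 mm) (x of test_plug in the frame of rack between -0.27 and -0.095 m and y of test_plug in the frame of rack between -0.2 and 0.2 m and height (world z) of test_plug below 0.02 m and linear speed of each of test_plug, reach_tool below 0.02 m/s and x of hook in the frame of rack between -0.35 and -0.085 m and height (world z) of reach_tool below 0.01 m and angle between reach_tool's own z axis and vertical below 0.17 rad); the robot touches nothing.
It fails at once if the gripper or the arm touches the plug (contact force between test_plug and the fingers above 0.5 N or contact force between test_plug and the arm above 0.5 N).
It fails at once if the connector is moved more than 20 mm (distance of connector from where it was at the start of the episode above 0.02 m).
It also fails if it takes over 40 s, if anything falls off the work surface, if the arm or the gripper's body presses on something with over 40 N, if the wrist force passes 120 N, or if a joint passes its speed limit or range.

## Working session

There is one attempt and no reset: what is moved stays moved. The work goes in short steps, Python scripts to look and compute and a shell command to move; the robot and the scene stay as the last step left them, time stands still between calls to the robot, and variables do not carry over. Pictures are saved under pics/ and viewed, at most 10 in all, crops included, and the job is handed in when it is done.

```bash
mkdir -p pics; ls; python3 - <<'E'
from bench import bot, vision
import cv2, numpy as np
s=bot.get_state(); print(s['time'],s['tool_pos'],s['orientation'],s['opening'])
for n in ('scene','top'):
    im,d=vision.get_image(n); cv2.imwrite(f'pics/{n}0.png',im); np.save(f'pics/{n}0.npy',d)
    p=vision.camera_params(n); print(n,np.round(p['K'],1).tolist(),np.round(p['camera_from_world'],3).tolist())
E
```

```text
pics
0.0 [0.24239367 0.49333145 0.22910591] [-3.14043893e+00 -8.29006812e-05  2.68481428e+00] 1.0012473871781515
scene [[480.7, 0.0, 326.3], [0.0, 480.7, 204.9], [0.0, 0.0, 1.0]] [[-0.685, -0.728, -0.018, 0.499], [-0.304, 0.309, -0.901, 0.177], [0.662, -0.612, -0.433, 0.552], [0.0, 0.0, 0.0, 1.0]]
top [[370.1, 0.0, 324.1], [0.0, 370.1, 199.4], [0.0, 0.0, 1.0]] [[0.011, -1.0, 0.02, 0.099], [-0.998, -0.012, -0.063, 0.585], [0.063, -0.02, -0.998, 0.877], [0.0, 0.0, 0.0, 1.0]]
```

View pics/scene0.png

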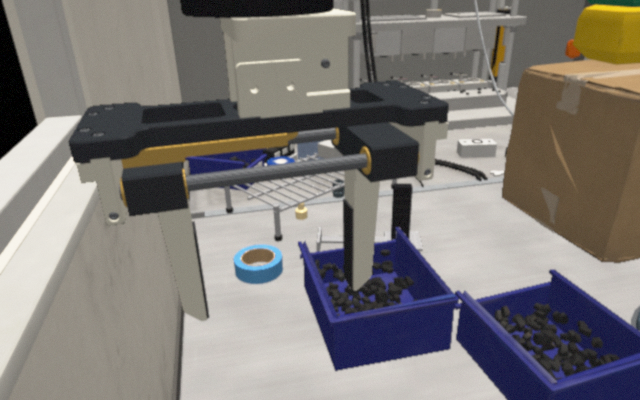

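View pics/top0.png

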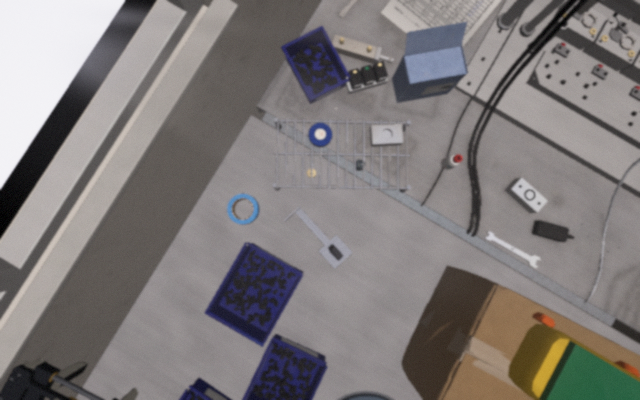

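The top view shows the rack at about cols 275–410, rows 122–190. The brass plug is at (311,173), the grey connector at (360,165), the tool handle at (336,252), its foot at about (336,250) and the blade tip at (297,211). The hook runs to (286,219), the tape ring is at (243,208) and a bin at (255,290).

```bash
cat > h.py <<'E'
from bench import bot, vision
import cv2, numpy as np
def ray(n,u,v,z,p=None):
    p=p or vision.camera_params(n); M=np.linalg.inv(p['camera_from_world']); 
    d=M[:3,:3]@np.linalg.inv(p['K'])@[u,v,1]; o=M[:3,3]; return o+d*(z-o[2])/d[2]
E
python3 - <<'E'
from h import *
im=cv2.imread('pics/top0.png'); d=np.load('pics/top0.npy')
c=im[110:270,225:425]; cv2.imwrite('pics/crop0.png',cv2.resize(c,None,fx=3.75,fy=3.75,interpolation=cv2.INTER_CUBIC))
hsv=cv2.cvtColor(im,cv2.COLOR_BGR2HSV)
def cen(m,x0,x1,y0,y1):
    k=np.zeros(m.shape,bool);k[y0:y1,x0:x1]=1; v,u=np.nonzero(m&k); return len(u),u.mean(),v.mean()
yel=(hsv[...,0]>12)&(hsv[...,0]<35)&(hsv[...,1]>70)
n,u,v=cen(yel,280,400,130,188);print('plug',n,u,v,ray('top',u,v,.026))
blk=hsv[...,2]<70
n,u,v=cen(blk,320,350,235,268);print('handle',n,u,v,ray('top',u,v,.1), d[int(v),int(u)])
n,u,v=cen(hsv[...,2]<100,352,368,157,173);print('conn',n,u,v,ray('top',u,v,.028))
for nm,u,v,z in (('rackFL',276,189,.06),('rackFR',408,190,.06),('rackBL',276,122,.06),('rackBR',410,124,.06),('tip',297,211,.015),('hooktip',286,219,.022),('ring',243,209,.01),('binR',302,268,.05),('binT',247,243,.05)): print(nm,ray('top',u,v,z).round(3))
E
```

```text
plug 4 308.25 172.25 [0.64782535 0.14501352 0.026     ]
handle 51 333.921568627451 251.27450980392157 [0.46544136 0.08504184 0.1       ] 0.8004765
conn 57 358.5438596491228 164.75438596491227 [0.66738323 0.02422652 0.028     ]
rackFL [0.603 0.218 0.06 ]
rackFR [ 0.605 -0.087  0.06 ]
rackBL [0.76  0.221 0.06 ]
rackBR [ 0.76  -0.092  0.06 ]
tip [0.555 0.171 0.015]
hooktip [0.535 0.197 0.022]
ring [0.558 0.302 0.01 ]
binR [0.423 0.156 0.05 ]
binT [0.479 0.283 0.05 ]
```

View pics/crop0.png

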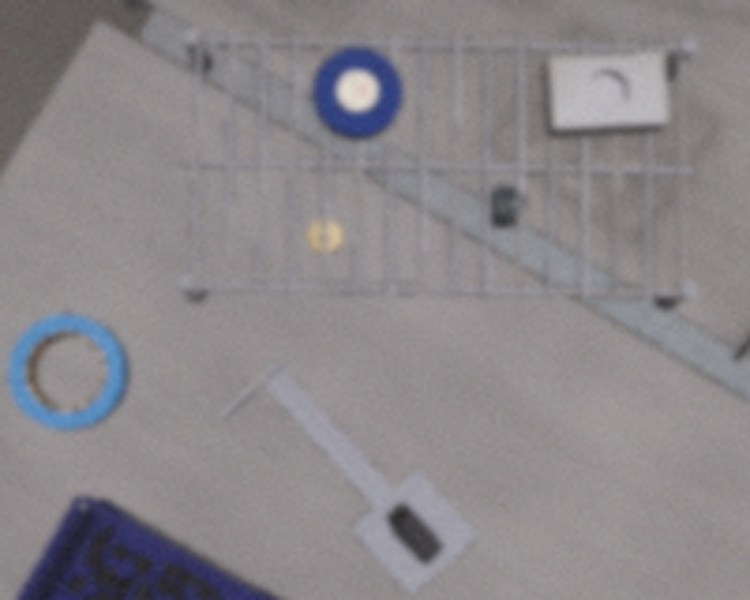

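The crop (3.75x, offset 225,110) shows:
- **Plug:** (324,236)
- **Connector:** (504,205)
- **Foot corners:** (419,473), (476,533), (411,590), (355,531)
- **Hook:** from (283,369) to (225,414)
- **Rack corners:** (192,290), (688,290), (192,40), (690,45)

```bash
python3 - <<'E'
from h import *
R=lambda x,y,z: ray('top',225+x/3.75,110+y/3.75,z)
f=np.mean([R(*c,.005) for c in ((419,473),(476,533),(411,590),(355,531))],0)
h0=R(281,371,.022);h1=R(227,413,.022); hm=R(415,534,.105)
print('foot',f,'hook',h0,h1,'handletop',hm)
v=h1-h0; yaw1=np.arctan2(-v[0],v[1]); 
T=np.c_[[-5,0],[134.5,-9],[134.5,43]].T/1000; W=np.array([f,h0,h1])[:,:2]
# rigid fit
a=T-T.mean(0);b=W-W.mean(0);H=(a[:,0]*b[:,1]-a[:,1]*b[:,0]).sum();C=(a*b).sum();yaw=np.arctan2(H,C)
Rm=np.array([[np.cos(yaw),-np.sin(yaw)],[np.sin(yaw),np.cos(yaw)]]);t=W.mean(0)-Rm@T.mean(0)
print('yaw',np.degrees(yaw1),np.degrees(yaw),'origin',t,'res',W-(T@Rm.T+t))
print('plug',R(324,236,.03),'conn',R(504,205,.03))
c=[R(*p,.06) for p in((192,290),(688,290),(192,40),(690,45))];print(np.round(c,3));print('rack',np.mean(c,0))
E
```

```text
foot [0.45701662 0.0760768  0.005     ] hook [0.55956036 0.16382661 0.022     ] [0.53236416 0.19781962 0.022     ] handletop [0.46344156 0.0814816  0.105     ]
yaw 38.66165706514025 42.388229123679004 origin [0.45895783 0.07821169] res [[ 0.00175176  0.00123586]
 [-0.0048057   0.001589  ]
 [ 0.00305393 -0.00282487]]
plug [0.64573818 0.137364   0.03      ] conn [0.66730712 0.02239231 0.03      ]
[[ 0.607  0.217  0.06 ]
 [ 0.611 -0.088  0.06 ]
 [ 0.763  0.22   0.06 ]
 [ 0.765 -0.09   0.06 ]]
rack [0.68660022 0.06481248 0.06      ]
```

```bash
python3 -m creep '{"twist":[[0,0,0],[0,0,0],[0,0,0],[0,0,0],[0,0,0],[0,0,0],[0,0,0],[0,0,0],[0,0,0],[0,0,0]],"dp":[[-3.8,-2.7,0],[-3.8,-2.7,0],[-3.8,-2.7,0],[-3.8,-2.7,0],[-3.8,-2.7,0],[-3.8,-2.7,0],[-3.8,-2.7,0],[-3.8,-2.7,0],[-3.8,-2.7,0],[-3.8,-2.7,0]],"claw":[9.3,9.3,9.3,9.3,9.3,9.3,9.3,9.3,9.3,9.3]}' 20
python3 -m creep '{"twist":[[0,0,8.5],[0,0,8.5],[0,0,8.5],[0,0,8.5],[0,0,8.5],[0,0,8.5],[0,0,8.5],[0,0,8.5],[0,0,8.5],[0,0,8.5]],"dp":[[0,0,0],[0,0,0],[0,0,0],[0,0,0],[0,0,0],[0,0,0],[0,0,0],[0,0,0],[0,0,0],[0,0,0]],"claw":[6,6,6,6,6,6,6,6,6,6]}'
python3 -m creep '{"twist":[[0,0,8.5],[0,0,8.5],[0,0,8.5],[0,0,2.3],[0,0,0],[0,0,0]],"dp":[[0,0,0],[0,0,0],[0,0,0],[0,0,0],[0,0,0],[0,0,0]],"claw":[6,6,6,6,6,6]}'
python3 - <<'E'
from h import *
s=bot.get_state(); p=vision.camera_params('wrist'); print(s['time'],s['tool_pos'],s['orientation'],s['opening'])
im,d=vision.get_image('wrist'); cv2.imwrite('pics/w1.png',im); np.save('pics/w1.npy',d)
print(np.round(p['K'],1).tolist(),np.round(p['camera_from_world'],4).tolist())
E
```

```text
time: 1.1
tool_pos: [0.465, 0.0818, 0.2296]
orientation: [3.142, -0.0, 2.685]
wrist_force: [0.7, 0.9, 0.5]
opening: 1.0
grasp_force: 0.0
time: 2.1
tool_pos: [0.4643, 0.0837, 0.2294]
orientation: [-3.141, 0.0, 1.195]
wrist_force: [-0.2, -0.3, -1.1]
opening: 0.647
grasp_force: 0.0
time: 2.7
tool_pos: [0.4644, 0.0837, 0.2295]
orientation: [-3.141, 0.0, 0.718]
wrist_force: [-0.3, -0.6, 0.8]
opening: 0.643
grasp_force: 0.0
2.7 [0.4644019  0.08368306 0.22950714] [-3.14139748e+00  2.39352680e-04  7.17681626e-01] 0.6431008114122573
[[314.0, 0.0, 318.1], [0.0, 314.0, 203.5], [0.0, 0.0, 1.0]] [[0.6584, -0.7527, 0.0004, -0.2427], [-0.7196, -0.6293, 0.2936, 0.3527], [-0.2208, -0.1936, -0.9559, 0.51], [0.0, 0.0, 0.0, 1.0]]
```

View pics/w1.png

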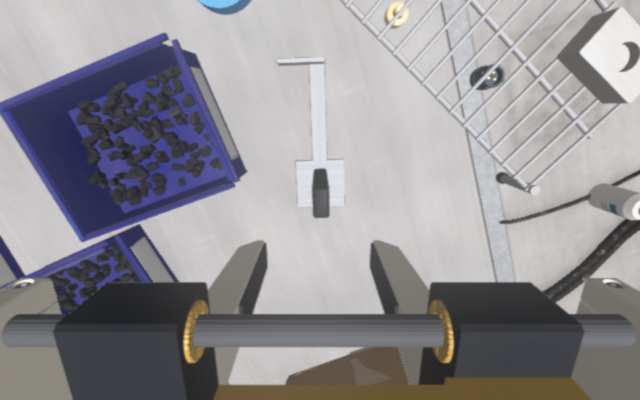

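The wrist view shows the tool aligned with the gripper: foot corners (297,160), (344,159), (345,206), (297,206), and hook from (324,58) to (278,62). The plug's stem top is about (400,10) and the connector top (487,76).

```bash
python3 - <<'E'
from h import *
p=vision.camera_params('wrist')
R=lambda u,v,z: ray('wrist',u,v,z,p)[:2]
W=np.array([R(297,160,.005),R(344,159,.005),R(345,206,.005),R(297,206,.005),R(324,59,.022),R(278,62,.022)])
T=np.array([[25,30],[25,-30],[-35,-30],[-35,30],[134.5,-9],[134.5,43]])/1000
a=T-T.mean(0);b=W-W.mean(0);yaw=np.arctan2((a[:,0]*b[:,1]-a[:,1]*b[:,0]).sum(),(a*b).sum())
Rm=np.array([[np.cos(yaw),-np.sin(yaw)],[np.sin(yaw),np.cos(yaw)]]);t=W.mean(0)-Rm@T.mean(0)
print('yaw',np.degrees(yaw),'origin',t,'res',(W-(T@Rm.T+t)).round(4).tolist())
print('handle top',R(321,176,.105),'plug',R(400,10,.032),'base',R(397,16,.02),'conn',R(487,76,.032),'rackFR',R(533,188,.06))
s=bot.get_state();y=s['orientation'][2];d=t-s['tool_pos'][:2]
print('gripper yaw',np.degrees(y),'dx,dy cm',100*(d@[np.cos(y),np.sin(y)]),100*(d@[np.sin(y),-np.cos(y)]))
E
```

```text
yaw 42.88287528431575 origin [0.4637741  0.07921193] res [[0.0017, -0.0014], [-0.0008, 0.0006], [0.0001, 0.0001], [0.0009, 0.0019], [-0.0015, 0.0011], [-0.0004, -0.0022]]
handle top [0.48310005 0.09672176] plug [0.64841677 0.13739637] base [0.64675585 0.13581628] conn [0.66563913 0.02570592] rackFR [ 0.614863   -0.08836004]
gripper yaw 41.11145516302456 dx,dy cm -0.34454075860558425 0.29354600441944534
```

```bash
python3 -m creep '{"twist":[[0,0,-1.7],[0,0,0],[0,0,0],[0,0,0],[0,0,0],[0,0,0],[0,0,0],[0,0,0]],"dp":[[-0.35,0.3,0],[0,0,3],[0,0,3],[0,0,3],[0,0,3],[0,0,2],[0,0,1.2],[0,0,0]],"claw":[6,6,6,6,6,6,6,6]}'
python3 -m creep '{"twist":[[0,0,0],[0,0,0],[0,0,0],[0,0,0],[0,0,0],[0,0,0],[0,0,0],[0,0,0],[0,0,0],[0,0,0]],"dp":[[0,0,0],[0,0,0],[0,0,0],[0,0,0],[0,0,0],[0,0,0],[0,0,0],[0,0,0],[0,0,0],[0,0,0]],"claw":[1,1,1,1,1,1,1,1,1,1]}' 40
```

```text
time: 3.55
tool_pos: [0.4632, 0.0791, 0.0766]
orientation: [-3.14, 0.002, 0.746]
wrist_force: [-0.1, -1.2, 0.7]
opening: 0.641
grasp_force: 0.0
time: 4.55
tool_pos: [0.4638, 0.0791, 0.0776]
orientation: [-3.142, 0.0, 0.746]
wrist_force: [-1.0, -0.6, 0.2]
opening: 0.172
grasp_force: 40.0
```

```bash
python3 - <<'E'
from h import *
d=np.load('pics/top0.npy');p=vision.camera_params('top');M=np.linalg.inv(p['camera_from_world'])
for u,v in ((457,270),(450,285),(420,320),(408,345),(420,365),(258,290),(252,247),(298,268)):
    z=np.median(d[v-1:v+2,u-1:u+2]); c=np.linalg.inv(p['K'])@[u,v,1]*z; print(u,v,(M[:3,:3]@c+M[:3,3]).round(3))
E
python3 -m creep '{"twist":[[0,0,0],[0,0,0],[0,0,0],[0,0,0]],"dp":[[0,0,-0.4],[-2,1.1,0],[-2,1.1,0],[0,0,0]],"claw":[1,1,1,1]}'
```

```text
457 270 [ 0.425 -0.191  0.081]
450 285 [ 0.391 -0.176  0.079]
420 320 [ 0.298 -0.126  0.014]
408 345 [ 0.239 -0.098  0.012]
420 365 [ 0.232 -0.097  0.118]
258 290 [0.364 0.262 0.005]
252 247 [0.47  0.271 0.052]
298 268 [0.417 0.167 0.003]
time: 4.95
tool_pos: [0.4485, 0.0344, 0.0816]
orientation: [-3.141, 0.001, 0.744]
wrist_force: [0.3, -0.4, -2.8]
opening: 0.168
grasp_force: 40.0
```

```bash
python3 -m creep '{"twist":[[0,0,0],[0,0,6.9],[0,0,6.9],[0,0,6.9],[0,0,6.9],[0,0,0],[0,0,0]],"dp":[[-1.9,1.1,0],[0,0,0],[0,0,0],[0,0,0],[0,0,0],[0,0,0],[0,0,0]],"claw":[1,1,1,1,1,1,1]}'
python3 - <<'E'
from h import *
s=bot.get_state(); p=vision.camera_params('wrist'); print(s['time'],s['tool_pos'],s['orientation'])
im,d=vision.get_image('wrist'); cv2.imwrite('pics/w2.png',im); np.save('pics/w2p.npy',p['camera_from_world'])
E
```

```text
time: 5.65
tool_pos: [0.443, 0.0152, 0.0817]
orientation: [-3.142, 0.0, 0.268]
wrist_force: [-0.0, 0.2, -2.2]
opening: 0.173
grasp_force: 40.0
5.65 [0.44297694 0.01515075 0.0816751 ] [-3.14153393e+00  5.38611883e-05  2.67702849e-01]
```

View pics/w2.png

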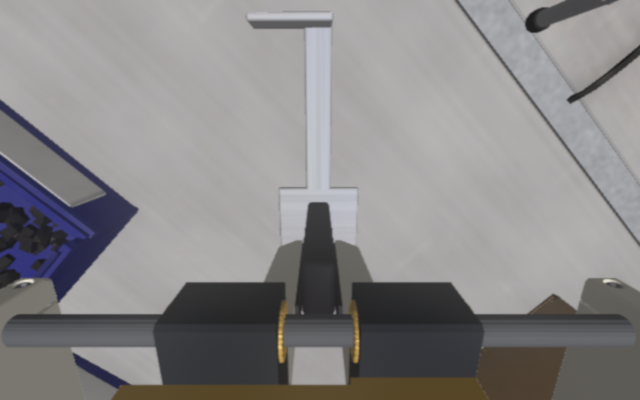

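The wrist view shows the tool held straight, with the blade along col 318. The hook's top face runs from (249,15) to (332,14), and the blade's front corners at the foot are around (306,188) and (330,188).

```bash
python3 - <<'E'
from h import *
p=vision.camera_params('wrist'); s=bot.get_state(); y=s['orientation'][2]; t=np.array(s['tool_pos'][:2])
Rm=np.array([[np.cos(y),-np.sin(y)],[np.sin(y),np.cos(y)]])
for n,u,v,z in (('hookend',249,15.5,.026),('hookcorner',332,14.5,.026),('foot L',280,190,.009),('foot R',357,190,.009)):
    print(n,1000*Rm.T@(ray('wrist',u,v,z,p)[:2]-t))
print('plug',1000*Rm.T@(np.array([.647,.137])-t),'conn',1000*Rm.T@(np.array([.6665,.0235])-t))
E
```

```text
hookend [133.95793526  41.27183377]
hookcorner [134.53567767  -7.83923059]
foot L [22.94496697 28.73375007]
foot R [ 22.99533309 -28.80524732]
plug [229.00394174  63.64567842] conn [217.81518171 -50.9724338 ]
```

```bash
python3 -m creep '{"twist":[[0,0,0],[0,0,0],[0,0,0],[0,0,0],[0,0,0],[0,0,0],[0,0,0],[0,0,0]],"dp":[[0,0.3,0],[2,0,0],[2,0,0],[2,0,0],[2,0,0],[2,0,0],[2,0,0],[0,0,0]],"claw":[1,1,1,1,1,1,1,1]}'
python3 - <<'E'
from h import *
s=bot.get_state(); p=vision.camera_params('wrist'); print(s['time'],s['tool_pos'],s['orientation'])
im,d=vision.get_image('wrist'); cv2.imwrite('pics/w3.png',im)
E
```

```text
time: 6.5
tool_pos: [0.5614, 0.0435, 0.0817]
orientation: [3.141, -0.002, 0.266]
wrist_force: [0.0, 0.2, -4.1]
opening: 0.169
grasp_force: 40.0
6.5 [0.56143513 0.04351943 0.08166386] [ 3.14118514e+00 -1.73953329e-03  2.65703658e-01]
```

View pics/w3.png

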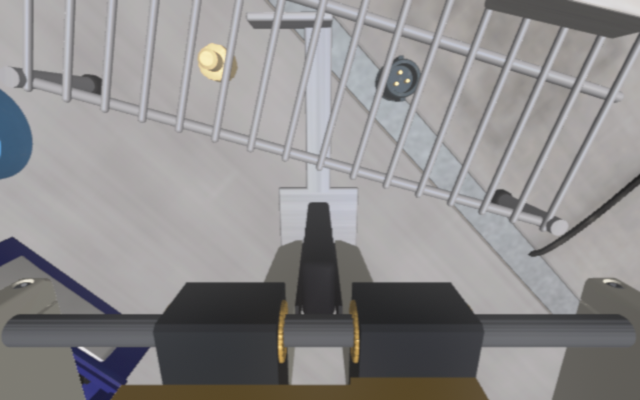

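The plug's base is centred at about (218,63) and the hook end at (249,22), so the hook is past the plug and to its right. The connector at (400,78) is clear of the blade. Next I sweep left, then drag straight out.

```bash
python3 -m creep '{"twist":[[0,0,0],[0,0,0],[0,0,0],[0,0,0],[0,0,0],[0,0,0]],"dp":[[0,-1.2,0],[0,-1.2,0],[0,-1.2,0],[0,0,0],[0,0,0],[0,0,0]],"claw":[1,1,1,1,1,1]}'
python3 -m creep '{"twist":[[0,0,0],[0,0,0],[0,0,0],[0,0,0],[0,0,0],[0,0,0],[0,0,0],[0,0,0],[0,0,0]],"dp":[[-0.5,-0.13,0],[-0.5,-0.13,0],[-0.5,-0.13,0],[-0.5,-0.13,0],[-0.5,-0.13,0],[-0.5,-0.13,0],[-0.5,-0.13,0],[-0.5,-0.13,0],[0,0,0]],"claw":[1,1,1,1,1,1,1,1,1]}'
python3 - <<'E'
from h import *
s=bot.get_state(); print(s['time'],s['tool_pos'],s['orientation'])
im,d=vision.get_image('wrist'); cv2.imwrite('pics/w4.png',im)
E
```

```text
time: 7.15
tool_pos: [0.5502, 0.0779, 0.0817]
orientation: [3.141, -0.0, 0.264]
wrist_force: [0.1, -0.2, -3.0]
opening: 0.17
grasp_force: 40.0
time: 8.05
tool_pos: [0.5081, 0.0776, 0.0816]
orientation: [-3.141, 0.001, 0.264]
wrist_force: [-0.8, -0.3, -3.0]
opening: 0.169
grasp_force: 40.0
8.05 [0.50808975 0.07761576 0.08161167] [-3.14148481e+00  5.77461638e-04  2.64105748e-01]
```

View pics/w4.png

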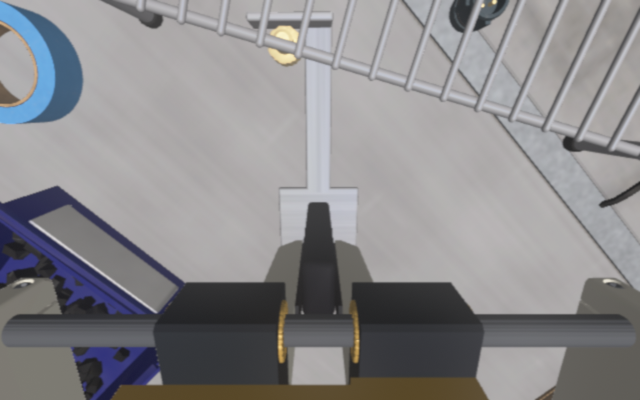

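The plug sits in the hook's crook at (284,45), just at the front wire. I keep dragging, then set the tool down.

```bash
python3 -m creep '{"twist":[[0,0,0],[0,0,0],[0,0,0],[0,0,0],[0,0,0],[0,0,0],[0,0,0],[0,0,0],[0,0,0],[0,0,0]],"dp":[[-0.7,-0.19,0],[-0.7,-0.19,0],[-0.7,-0.19,0],[-0.7,-0.19,0],[-0.7,-0.19,0],[-0.7,-0.19,0],[-0.7,-0.19,0],[-0.7,-0.19,0],[-0.7,-0.19,0],[-0.5,-0.13,0]],"claw":[1,1,1,1,1,1,1,1,1,1]}'
python3 -m creep '{"twist":[[0,0,0],[0,0,0],[0,0,0],[0,0,0],[0,0,0]],"dp":[[0,0,0],[0,0,0.2],[0,0,0.15],[0,0,0.05],[0,0,0]],"claw":[1,1,1,1,1]}'
python3 - <<'E'
from h import *
s=bot.get_state(); print(s['time'],s['tool_pos'],s['orientation'])
im,d=vision.get_image('wrist'); cv2.imwrite('pics/w5.png',im)
E
```

```text
time: 9.1
tool_pos: [0.4377, 0.0776, 0.0817]
orientation: [-3.142, 0.0, 0.264]
wrist_force: [-0.0, 0.0, -3.4]
opening: 0.169
grasp_force: 40.0
time: 9.6
tool_pos: [0.4385, 0.0776, 0.0777]
orientation: [3.142, -0.0, 0.264]
wrist_force: [-0.9, 0.2, -0.5]
opening: 0.171
grasp_force: 40.0
9.6 [0.43853118 0.07762777 0.07768492] [ 3.14152704e+00 -1.70757147e-04  2.64018150e-01]
```

View pics/w5.png

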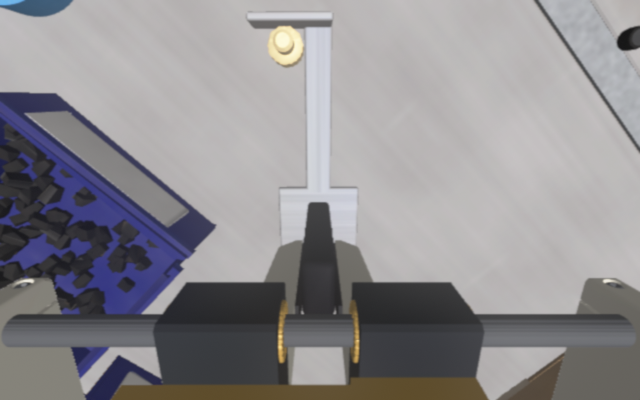

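The plug stands upright in the crook at (285,46), out on the open bench. The wrist force shows the tool resting on the bench, so I release it and rise.

```bash
python3 -m creep '{"twist":[[0,0,0],[0,0,0],[0,0,0],[0,0,0],[0,0,0],[0,0,0]],"dp":[[0,0,0],[0,0,0],[0,0,0],[0,0,0],[0,0,0],[0,0,0]],"claw":[5,5,5,5,5,5]}'
python3 -m creep '{"twist":[[0,0,0],[0,0,0],[0,0,0],[0,0,0],[0,0,0],[0,0,0],[0,0,0],[0,0,0]],"dp":[[0,0,-1],[0,0,-2],[0,0,-3],[0,0,-3],[0,0,-3],[0,0,-2],[0,0,0],[0,0,0]],"claw":[5,5,5,5,5,5,5,5]}'
python3 - <<'E'
from h import *
s=bot.get_state(); print(s['time'],s['tool_pos'])
im,d=vision.get_image('wrist'); cv2.imwrite('pics/w6.png',im)
E
```

```text
time: 10.25
tool_pos: [0.4384, 0.0776, 0.0776]
orientation: [-3.142, -0.0, 0.264]
wrist_force: [0.2, 0.1, -0.2]
opening: 0.535
grasp_force: 0.0
time: 11.05
tool_pos: [0.4382, 0.0776, 0.2177]
orientation: [3.141, -0.0, 0.264]
wrist_force: [-0.4, -0.4, -0.1]
opening: 0.539
grasp_force: 0.0
11.05 [0.43816117 0.07763735 0.21771234]
```

View pics/w6.png

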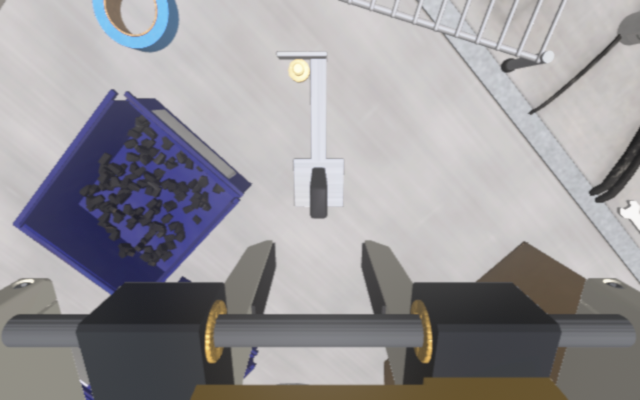

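The tool stands upright with its foot at about (319,183). The plug is in the crook at (298,70), well in front of the rack edge, and the gripper is clear.

```bash
python3 -c "
from bench import bot
print(bot.job_done())"
```

```text
the job is handed in; nothing more can be done
None
```

I handed the job in at about 11 s: the plug is about 6 cm in front of the rack by my estimate, the tool stands free and upright, the gripper and arm stayed clear of the plug, and the tool passed well clear of the connector; no verdict was returned.

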